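# Close the split housing and hold it pressed

### The arm

A 6-joint arm with a two-finger parallel gripper is mounted at the origin on a cart in front of the work surface, level with it; the furniture and walls round the work are solid. World frame = base frame: x ahead of the robot, y to its left, z up, the work surface at z = 0. Lengths are in mm, angles in rad, forces in N, time in s.
With the tool pointing down it reaches from about 275 to 875 mm from the base axis. Payload 12.5 kg.
Tool frame: the origin (TCP) lies at the very end of the fingers, on their centre line; the grasp point (between the pads) lies 19 mm behind it; z points along the fingers, y is the line along which they close (so a half turn about z gives the same grasp; the last joint's range is limited). The gripper opens to 85 mm and grips with 20 to 120 N. Pads are 22 mm wide; open, the fingers measure 114 mm over their backs; the gripper's body (76 mm by 85 mm) begins 54 mm behind the grasp point. The pads swing forward as they close: fully open they stand 13 mm farther back than shut.
Start: joints at [-1.403, 0.351, 1.652, -0, 1.139, -0.085], TCP at [137.584, -532.499, 231.29] pointing down, gripper open.
Joint ranges: [-2.75, 2.75], [-0.79, 2.1], [0.01, 2.65], [-1.57, 4.71], [0.07, 3.14], [-2.87, 2.87]. Speed limits (rad/s): [2.22, 2.22, 2.79, 3.14, 3.14, 3.14].

### API

Orientations are given as [roll, pitch, yaw] about the fixed x, y, z axes, in that order (R = Rz(yaw) Ry(pitch) Rx(roll)).
In Python, from station import robot, get_image, camera_model, sign_off gives the robot as it stands.
- The arm moves only by the tool move_arm, never from a script. Its argument "rows" is text: rows parted by semicolons, each of 7 numbers parted by spaces: the opening, from 0 (shut) to 1 (fully open), then the shift along the world's x, y, z in mm, then the turn, a rotation vector about the world's x, y, z in degrees. In form: fingers dx dy dz ax ay az; .... A call has 1 to 10 rows; each row is the pose to reach, as a shift and turn from the pose commanded when the call began; what a row does not reach only later rows make up. A row lasts 1/8 s, in which the tool goes at most 62.5 mm and 10.7 degrees, less where a joint would pass 70% of its speed; a pose out of reach is approached as far as the arm can. A call with a gripper value outside its range is refused whole. The fingers move at their own pace and stop on an object; "newtons" is the grip in N (left out, the last holds). Time passes only in rows, so rows that repeat a pose let the fingers close. It gives the time, the measured TCP pose, the force, the opening and the grip force at its end, in the units of the state.
- robot.read_state(): the state, without advancing time (a new reading comes with each control period).
- get_image(name): name is "side" or "top"; returns the picture (420x560x3 uint8, blue, green, red); there is no depth.
- camera_model(name): a dict with "camera_matrix" (3x3 intrinsics, pixels), "k1" (the pictures are not rectified: a ray, as slopes to the right and down, at radius r is drawn at 1 + k1 r^2 times it, then the intrinsics apply), "world_to_cam" (4x4, takes a point from world to camera coordinates). Camera axes: x right, y up, looking along -z (the intrinsics and any distortion apply to the point x, -y, -z); pixel columns grow to the right and rows downward; lengths in mm; the calibration is good to about 2 mm. A picture is of the moment at which its call begins. camera_model takes no time and is no camera call.
- sign_off(): hands the job in; it is judged then, once.
The state is a dict: "t": time; "joints": joint angles; "joint_vel": joint speeds; "effort": joint torques, N m; "tcp_pos": TCP position; "eef_rot": TCP orientation; "ft_force": force on the tool from outside, world axes, zero at the start; "ft_torque": the same for the moment, N m; "opening": finger opening in mm; "grip_force": force on a finger pad.
Only numpy, scipy, OpenCV 4.12 (cv2) and the standard library are available. Lean on these libraries where they do the work, as an engineer would, in place of code of your own. Each camera call takes 0.05 s, during which the arm holds its last target. There are 200 camera calls.

### The job

Turn the black plug in the lower housing half anticlockwise (seen from above) until its handle lies along the housing, lift it straight out and set it on the bench touching neither half, without dropping it. Then pick up the cover half by its rib, lower it onto the two dowels until flush, and finish while still holding it there, pressed down with a steady push of about 15 N besides its weight. Leave the tape roll, tin and cup where they are.

Things in the scene. Friction and masses are not known exactly. Their poses are not given: they have to be found in the camera images.
- housing: lower half, grey-painted metal, fixed to the bench: 144 (its x) x 84 (y) x 45 mm high, and an 8 mm high bolted foot 16 mm out at each x end. Origin: centre of its underside, on the bench; x along its long side, z up. Mid-top, in an 8 mm thick plate over a hollow, is a slot 48 mm long (x), 16 mm wide (22 in the middle), where the plug sits
- housing_face (a point): centre of the flat top (parting face), 45 mm above the housing's origin, same axes
- dowel_a (a point): tip of the first steel dowel, at x +56, y +26 mm in the housing's frame. Each dowel is 10 mm thick and stands 14 mm above the parting face: 6 mm straight, then a taper to a 4 mm nose
- dowel_b (a point): tip of the second, equal steel dowel, at x -56, y -26 mm in the housing's frame
- plug: black plastic plug (60 g), captive in the slot. Origin: on its axis at the underside of its 28 mm wide, 5 mm thick collar, which rests on the parting face; z up, x along its flat handle bar (44 mm long, 14 mm thick, 5 to 50 mm above the origin). At the start the bar stands 60 to 80 degrees clockwise of the housing's x. Once lifted it can be let go foot on the bench; standing or toppled is fine
- plug_grip (a point): where to grip the bar across its 14 mm: on the plug's axis, 37 mm above its origin, same axes. Fingertips up to 20 mm below it clear the dowels
- plug_foot (a point): centre of the plug's foot, 16 mm below its origin: a 20 mm stem with two lugs parallel to the bar (44 mm over the tips, 8 wide, 6 high) that catch under the slotted plate with 2 mm of play. Turned anticlockwise until the bar is parallel to the housing's x (within 8 degrees) it lifts straight out; just beyond that is a stop, another about 95 degrees clockwise. Turns with little friction
- cover: cover half, grey-painted metal, about 0.4 kg, flat on the bench: plate 144 (x) x 84 (y) x 24 mm with two 12.4 mm through holes at x +56, y +26 and x -56, y -26 mm (fits the dowels either way round). On top a rib 80 mm long (x), 20 thick (y), 24 to 66 mm above the underside. Origin: centre of its underside, z up; seated, it is at the centre of the parting face
- cover_grip (a point): where to grip the cover's rib across its 20 mm: middle of the rib, 52 mm above the underside (14 below the rib's top), same axes. Low webs beside the rib, 22 mm off the middle along x, rise to 36 mm
- tape_roll: black roll of tape lying on the bench, 65 mm across, 19 mm high, bystander; origin: centre of its underside
- screw_tin: open metal tin, 79 x 74 x 56 mm high, bystander; origin: centre of its underside
- white_cup: white cup, 70 mm across, 88 mm high, bystander; origin: centre of its underside
Not all that is in view belongs to the job. Leave any blue look-alike of the plug alone.

How it is judged:
By the outcome, as a careful person would: the job done as asked, in the order asked, and still so for the second after the job is handed in, while the arm keeps its last pose, push and grip.
It also fails if it takes over 61 s, if anything falls off the work surface, if the arm or the gripper's body presses on something with over 40 N, if the wrist force passes 120 N, or if a joint passes its speed limit or range.

## Working session

There is one attempt and no reset: what is moved stays moved. The work goes in short steps, Python scripts to look and compute and a tool call to move; the robot and the scene stay as the last step left them, time stands still between calls to the robot, and variables do not carry over. Pictures are saved under pics/ and viewed, at most 10 in all, crops included, and the job is handed in when it is done.

Besides the shell and the picture viewer there is one more tool, called in YAML: its name, and indented under it one key for each argument. move_arm: Moves the arm, as the interface text tells. Its arguments: {"type":"object","properties":{"rows":{"type":"string"},"newtons":{"type":"number"}},"required":["rows"]}

```bash
mkdir -p pics; python3 - <<'E'
from station import robot,get_image,camera_model
import cv2,json
for n in("top","side"):
    cv2.imwrite(f"pics/{n}0.png",get_image(n)); m=camera_model(n); print(n,m)
print(robot.read_state())
E
```

```text
top {'camera_matrix': array([[419.61877893,   0.        , 279.1086101 ],
       [  0.        , 419.61877893, 210.57103254],
       [  0.        ,   0.        ,   1.        ]]), 'k1': -0.010508967454870326, 'world_to_cam': array([[-1.99906688e-02, -9.99710930e-01,  1.33577323e-02,
        -5.20040863e+00],
       [ 9.90495716e-01, -1.79843735e-02,  1.36362746e-01,
        -5.50382870e+02],
       [-1.36083098e-01,  1.59567591e-02,  9.90568913e-01,
        -1.23058745e+03],
       [ 0.00000000e+00,  0.00000000e+00,  0.00000000e+00,
         1.00000000e+00]])}
side {'camera_matrix': array([[399.37929258,   0.        , 283.70052841],
       [  0.        , 399.37929258, 214.55625261],
       [  0.        ,   0.        ,   1.        ]]), 'k1': 0.01953152964348925, 'world_to_cam': array([[-8.85827105e-01, -4.63294983e-01, -2.58475999e-02,
         4.68342587e+02],
       [ 2.08764734e-01, -4.47670766e-01,  8.69487304e-01,
        -1.81053776e+02],
       [-4.14400321e-01,  7.64819354e-01,  4.93278552e-01,
        -8.40838010e+02],
       [ 0.00000000e+00,  0.00000000e+00,  0.00000000e+00,
         1.00000000e+00]])}
{'t': 0.1, 'joints': array([-1.40261064e+00,  3.51158040e-01,  1.65233783e+00,  4.07117784e-05,
        1.13910147e+00, -8.45728314e-02]), 'joint_vel': array([-1.34015908e-03,  3.46174770e-05, -2.41307635e-03, -7.69401595e-04,
        1.06822159e-03, -3.61436669e-04]), 'effort': array([ 1.15020044e-03, -5.06830573e+01, -2.91876233e+01, -8.33060426e-05,
        2.62374590e-03, -2.58095348e-06]), 'tcp_pos': array([ 137.54231866, -532.22851833,  230.83403686]), 'eef_rot': array([-3.14059468e+00, -1.21695641e-04,  2.52741406e-01]), 'ft_force': array([0.69712615, 0.11709089, 0.39505668]), 'ft_torque': array([ 0.05051554, -0.02590423, -0.03994884]), 'grip_force': 0.0, 'opening': 85.56606983363027}
```

View pics/top0.png

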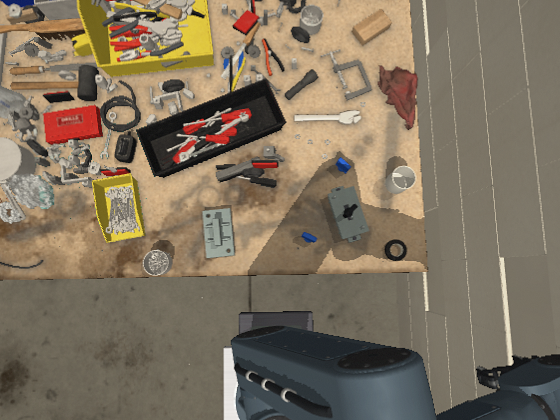

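View pics/side0.png

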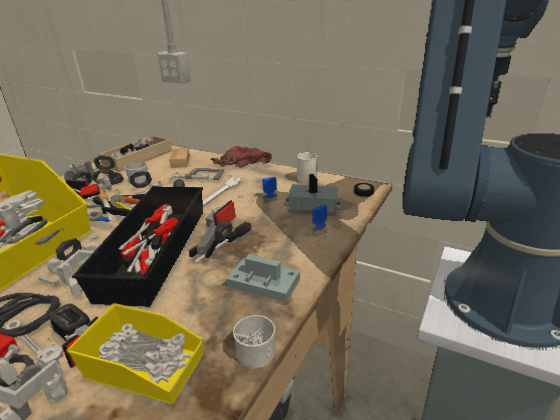

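The top view shows the housing at about (347,213) with the black plug at (350,212), and the cover at (218,231). The tape roll is at (396,250), the cup at (402,177) and the tin at (156,262). There are three plug-like things: blue at (342,165), blue at (308,237), and black in the housing at (350,212). The black one fits, because it sits in the housing slot. I'll confirm it in an enlarged crop.

```bash
cat > h.py <<'E'
import numpy as np, cv2
from station import robot,get_image,camera_model
from scipy.optimize import least_squares
def proj(n,P):
    m=camera_model(n); T=m["world_to_cam"]; P=np.atleast_2d(P)@T[:3,:3].T+T[:3,3]
    s=np.c_[P[:,0]/-P[:,2],-P[:,1]/-P[:,2]]; r2=(s**2).sum(1,keepdims=True); s=s*(1+m["k1"]*r2)
    K=m["camera_matrix"]; return s*[K[0,0],K[1,1]]+K[:2,2]
def unproj(n,uv,z):
    f=lambda p: proj(n,[[p[0],p[1],z]])[0]-uv
    return least_squares(f,[450,-150]).x
def crop(im,x,y,w,h,k): return cv2.resize(im[y:y+h,x:x+w],None,fx=k,fy=k,interpolation=cv2.INTER_CUBIC)
def obj(x,y,yaw,pts,z=0):
    c,s=np.cos(yaw),np.sin(yaw); pts=np.array(pts,float)
    return np.c_[x+c*pts[:,0]-s*pts[:,1],y+s*pts[:,0]+c*pts[:,1],pts[:,2]+z]
E
python3 - <<'E'
from h import *
t=cv2.imread("pics/top0.png");s=cv2.imread("pics/side0.png")
a=np.hstack([crop(t,317,173,66,76,6),crop(t,187,193,66,76,6)])
cv2.imwrite("pics/c1.png",a)
b=np.hstack([crop(s,276,166,75,56,5),crop(s,222,248,82,56,5)])
cv2.imwrite("pics/c2.png",b); print(a.shape,b.shape)
for uv,z in[((347,213),45),((218,231),24),((350,211),50)]: print(unproj("top",uv,z))
E
```

```text
(456, 792, 3) (280, 785, 3)
[ 538.09675168 -219.77935528]
[492.95931052 170.48083575]
[ 543.33836787 -228.16144675]
```

View pics/c1.png

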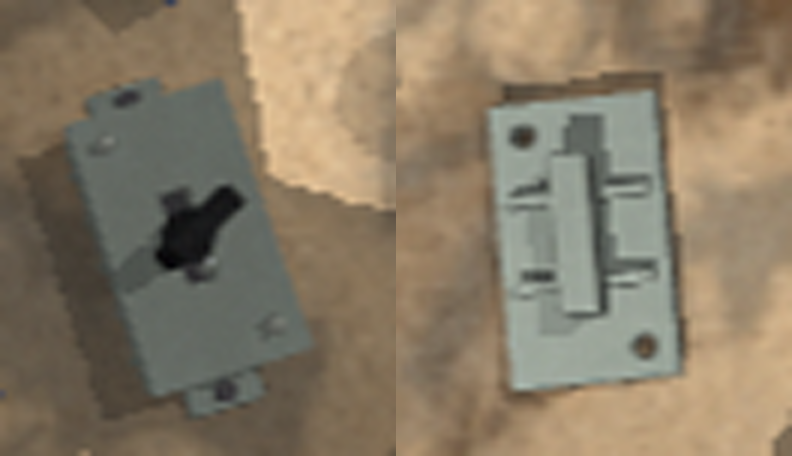

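View pics/c2.png

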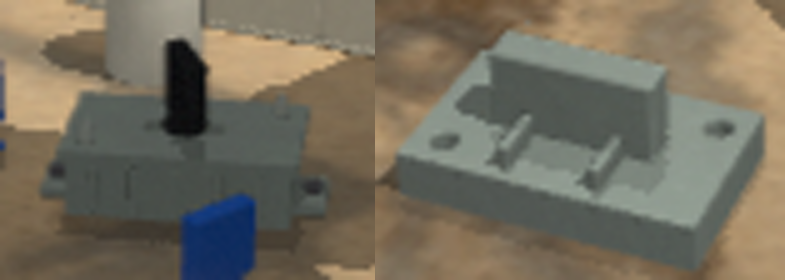

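The crops confirm it: the black plug sits in the grey housing's slot, with its bar running lower-left to upper-right. The dowels are up-left and down-right. The blue items are elsewhere and stay put. The cover is flat with its rib up. Next I'll fit the poses by silhouette in both cameras.

```bash
cat > fit.py <<'E'
from h import *
from scipy.optimize import minimize
def box(x0,x1,y0,y1,z0,z1): return [[x,y,z] for x in(x0,x1) for y in(y0,y1) for z in(z0,z1)]
HOUS=[box(-72,72,-42,42,0,45)]; COV=[box(-72,72,-42,42,0,24),box(-40,40,-10,10,24,66)]
FEET=[box(-88,-72,-20,20,0,8),box(72,88,-20,20,0,8)]
PLUG=[box(-30,30,-30,30,45,100)]
def render(n,p,boxes,sh,S=8):
    m=np.zeros((sh[0]*S,sh[1]*S),np.uint8) if False else None
    x0,y0,w,h=sh; m=np.zeros((h*S,w*S),np.uint8)
    for b in boxes:
        uv=(proj(n,obj(p[0],p[1],p[2],b))-[x0,y0]+.5)*S-.5
        cv2.fillConvexPoly(m,cv2.convexHull(np.round(uv).astype(np.int32)),255)
    return cv2.resize(m,(w,h),interpolation=cv2.INTER_AREA)/255.
def soft(im,roi):
    x0,y0,w,h=roi; c=im[y0:y0+h,x0:x0+w].astype(float)
    q=(c[:,:,2]-c[:,:,0])/(c.sum(2)+1)
    return q
def fit(n,im,p0,boxes,ign,pad=12):
    uv=proj(n,obj(*p0,np.vstack(boxes))); a=np.floor(uv.min(0)-pad).astype(int); b=np.ceil(uv.max(0)+pad).astype(int)
    roi=(*a,*(b-a)); q=soft(im,roi)
    r0=render(n,p0,boxes,roi)
    inn=np.median(q[r0>.99]); out=np.median(q[r0<.01]); v=np.clip((q-out)/(inn-out),0,1)
    W=np.ones_like(v)
    if ign: W[cv2.dilate((render(n,p0,ign,roi)>0).astype(np.uint8),np.ones((3,3)))>0]=0
    f=lambda d: (W*(render(n,[p0[0]+d[0],p0[1]+d[1],p0[2]+d[2]/60],boxes,roi)-v)**2).sum()
    best=min((minimize(f,[0,0,s],method="Nelder-Mead",options=dict(initial_simplex=np.array([[0,0,s],[8,0,s],[0,8,s],[0,0,s+5]]),xatol=.02,fatol=.01)) for s in(-2,0,2)),key=lambda r:r.fun)
    d=best.x; return np.array([p0[0]+d[0],p0[1]+d[1],p0[2]+d[2]/60]),best.fun,inn,out
E
python3 - <<'E'
from fit import *
ims={n:cv2.imread(f"pics/{n}0.png") for n in("top","side")}
for nm,p0,b,ig in(("housing",[538,-220,.325],HOUS,FEET+PLUG),("cover",[493,170,.06],COV,None)):
    for n in ims:
        r=fit(n,ims[n],p0,b,ig); print(nm,n,r[0],np.degrees(r[0][2]),r[1:])
        vis=ims[n]; 
        for bb in b:
            h=cv2.convexHull(np.round(proj(n,obj(*r[0],bb))).astype(np.int32))
    print(unproj("top",(0,0),0) if 0 else "")
# dowel tips / holes from top crop
for nm,x0,y0,pts,z in(("dowels",317,173,[(103,145),(272,325)],59),("holes",187,193,[(522-396,135),(645-396,346)],24),("bar ends top",317,173,[(228,195),(172,250)],95),):
    P=[unproj("top",(x0+(u+.5)/6-.5,y0+(v+.5)/6-.5),z) for u,v in pts]; d=P[0]-P[1]
    print(nm,P,np.mean(P,0),np.hypot(*d),np.degrees(np.arctan2(d[1],d[0])))
E
```

```text
housing top [ 5.42051592e+02 -2.24318293e+02  2.76353722e-01] 15.833901930808153 (np.float64(112.58061489277617), np.float64(0.003205128205128205), np.float64(0.12542372881355932))
housing side [ 5.45687402e+02 -2.22800987e+02  2.76673541e-01] 15.852226207463378 (np.float64(271.9685209270584), np.float64(-0.004347826086956522), np.float64(0.12408759124087591))

cover top [4.88818731e+02 1.71720521e+02 8.94775883e-02] 5.12668817284994 (np.float64(34.35439210340719), np.float64(0.002257336343115124), np.float64(0.1322314049586777))
cover side [4.91650199e+02 1.72272129e+02 1.04446748e-01] 5.984357871902837 (np.float64(126.77253943183857), np.float64(-0.0022271714922048997), np.float64(0.14350797266514806))

dowels [array([ 586.01299427, -179.60026845]), array([ 494.3946134, -259.8825588])] [ 540.20380384 -219.74141363] 121.81614777410542 41.2270591884206
holes [array([542.1581532 , 202.13831978]), array([434.23648426, 140.17944027])] [488.19731873 171.15888003] 124.4427152468782 29.860552410873062
bar ends top [array([ 554.39620503, -233.81091231]), array([ 528.12498943, -205.57913359])] [ 541.26059723 -219.69502295] 38.56436306204391 -47.06013597042342
```

```bash
python3 - <<'E'
import fit
from fit import *
fit.soft=lambda im,roi: im[roi[1]:roi[1]+roi[3],roi[0]:roi[0]+roi[2]].max(2).astype(float)
cyl=[[14*np.cos(a),14*np.sin(a),z] for a in np.linspace(0,6.28,25) for z in(45,50)]
B=[box(-22,22,-7,7,50,95),cyl]
for n in("top","side"):
    im=cv2.imread(f"pics/{n}0.png")
    for y in(-45,-55,-65):
        r=fit.fit(n,im,[542,-222,np.radians(y)],B,None,6 if n=="top" else 2); print(n,r[0],np.degrees(r[0][2]),r[1:])
E
```

```text
Traceback (most recent call last):
AttributeError: 'function' object has no attribute 'fit'
```

```bash
cat > plug.py <<'E'
import fit as F
from fit import box,cv2,np
F.soft=lambda im,roi: im[roi[1]:roi[1]+roi[3],roi[0]:roi[0]+roi[2]].max(2).astype(float)
cyl=[[14*np.cos(a),14*np.sin(a),z] for a in np.linspace(0,6.28,25) for z in(45,50)]
B=[box(-22,22,-7,7,50,95),cyl]
for n in("top","side"):
    im=cv2.imread(f"pics/{n}0.png")
    for y in(-45,-55,-65):
        r=F.fit(n,im,[542,-222,np.radians(y)],B,None,6 if n=="top" else 2); print(n,r[0],np.degrees(r[0][2]),r[1:])
E
python3 plug.py
```

```text
top [ 541.35256599 -221.7842166    -0.84109153] -48.19099495255513 (np.float64(17.07259997605648), np.float64(24.0), np.float64(105.0))
top [ 541.3274532  -221.84606169   -0.83824624] -48.02797171276144 (np.float64(18.349064984502636), np.float64(24.0), np.float64(105.0))
top [ 541.40521859 -221.97054848   -0.83091656] -47.608011965281804 (np.float64(18.2775205449827), np.float64(25.0), np.float64(105.0))Traceback (most recent call last):
  File "plug.py", line 9, in <module>
    r=F.fit(n,im,[542,-222,np.radians(y)],B,None,6 if n=="top" else 2); print(n,r[0],np.degrees(r[0][2]),r[1:])
  File "fit.py", line 26, in fit
    best=min((minimize(f,[0,0,s],method="Nelder-Mead",options=dict(initial_simplex=np.array([[0,0,s],[8,0,s],[0,8,s],[0,0,s+5]]),xatol=.02,fatol=.01)) for s in(-2,0,2)),key=lambda r:r.fun)
  File "fit.py", line 26, in <genexpr>
    best=min((minimize(f,[0,0,s],method="Nelder-Mead",options=dict(initial_simplex=np.array([[0,0,s],[8,0,s],[0,8,s],[0,0,s+5]]),xatol=.02,fatol=.01)) for s in(-2,0,2)),key=lambda r:r.fun)
              ~~~~~~~~^^^^^^^^^^^^^^^^^^^^^^^^^^^^^^^^^^^^^^^^^^^^^^^^^^^^^^^^^^^^^^^^^^^^^^^^^^^^^^^^^^^^^^^^^^^^^^^^^^^^^^^^^^^^^^^^^^^^^^^^^^^^^^^^
    res = _minimize_neldermead(fun, x0, args, callback, bounds=bounds,
                               **options)
    fxr = func(xr)
    fx = function(np.copy(x), *(wrapper_args + args))
  File "fit.py", line 25, in <lambda>
    f=lambda d: (W*(render(n,[p0[0]+d[0],p0[1]+d[1],p0[2]+d[2]/60],boxes,roi)-v)**2).sum()
                    ~~~~~~^^^^^^^^^^^^^^^^^^^^^^^^^^^^^^^^^^^^^^^^^^^^^^^^^^^
  File "fit.py", line 11, in render
    uv=(proj(n,obj(p[0],p[1],p[2],b))-[x0,y0]+.5)*S-.5
        ~~~~^^^^^^^^^^^^^^^^^^^^^^^^^
  File "h.py", line 5, in proj
    m=camera_model(n); T=m["world_to_cam"]; P=np.atleast_2d(P)@T[:3,:3].T+T[:3,3]
ValueError: time passes only in moves, steps and waits
```

The plug axis is at (541.4,-221.9) with the bar yawed -48°. The housing is at the same centre with yaw about 16°, so the bar is 64° clockwise, within the stated 60–80°. The cover is at (490,172) with yaw about 5.2°. These all agree with the given sizes. I'll go above the plug now.

move_arm:
  rows: "0.6 45 35 0 0 0 -7; 0.6 90 70 0 0 0 -14; 0.6 135 105 0 0 0 -21; 0.6 180 140 0 0 0 -28; 0.6 225 175 0 0 0 -35; 0.6 270 210 0 0 0 -42; 0.6 315 245 0 0 0 -49; 0.6 360 280 -20 0 0 -56; 0.6 404 310 -40 0 0 -62.5; 0.6 404 310 -60 0 0 -62.5"
  newtons: 40

```text
t: 1.35
tcp_pos: [543.6, -220.2, 170.1]
eef_rot: [-3.141, 0.0, -0.836]
ft_force: [-2.1, -0.8, 0.1]
opening: 51.6
grip_force: 0.0
```

move_arm:
  rows: "0.6 0 0 -20 0 0 0; 0.6 0 0 -40 0 0 0; 0.6 0 0 -60 0 0 0; 0.6 0 0 -60 0 0 0; 0.6 0 0 -60 0 0 0"

```text
t: 1.98
tcp_pos: [541.9, -222.6, 111.9]
eef_rot: [-3.141, -0.001, -0.838]
ft_force: [0.2, -0.1, -0.4]
opening: 51.3
grip_force: 0.0
```

```bash
python3 - <<'E'
from h import *
t=get_image("top");s=get_image("side")
cv2.imwrite("pics/top1.png",t);cv2.imwrite("pics/side1.png",s)
p=robot.read_state()["tcp_pos"];print(p,proj("top",p),proj("side",p))
cv2.imwrite("pics/c3.png",np.hstack([crop(t,310,160,80,90,5),crop(s,270,120,80,90,5)]))
E
```

```text
[ 541.9623576  -222.71702306  112.17189874] [[352.0558816  208.56259331]] [[313.66747698 170.78638275]]
```

View pics/c3.png

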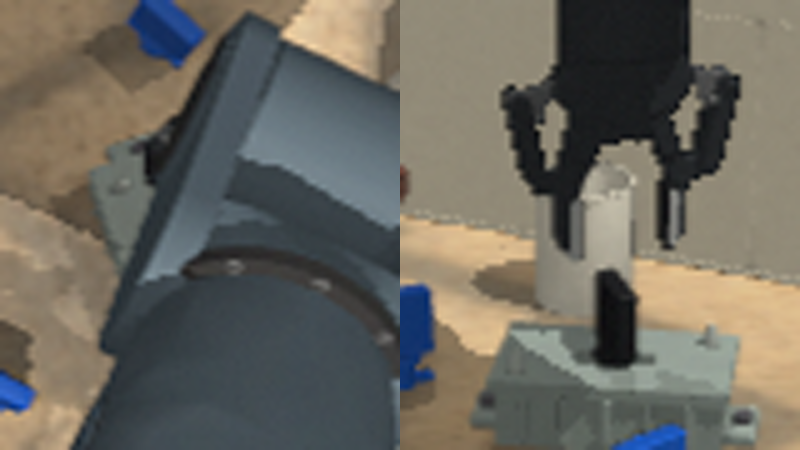

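The side crop shows the open fingers straddling the bar: tips at crop x 568 and 672, bar at 615. That's centred, so I'll descend and grip.

move_arm:
  rows: "0.6 0 0 -20 0 0 0; 0.6 0 0 -40 0 0 0; 0.6 0 0 -47.5 0 0 0; 0.6 0 0 -47.5 0 0 0; 0 0 0 -47.5 0 0 0; 0 0 0 -47.5 0 0 0; 0 0 0 -47.5 0 0 0; 0 0 0 -47.5 0 0 0; 0 0 0 -47.5 0 0 0"
  newtons: 40

```text
t: 3.2
tcp_pos: [542.0, -222.7, 64.4]
eef_rot: [-3.141, -0.001, -0.838]
ft_force: [-0.5, 0.1, 5.3]
opening: 12.9
grip_force: 42.6
```

move_arm:
  rows: "0 0 0 0 0 0 8; 0 0 0 0 0 0 16; 0 0 0 0 0 0 24; 0 0 0 0 0 0 32; 0 0 0 0 0 0 40; 0 0 0 0 0 0 48; 0 0 0 0 0 0 56; 0 0 0 0 0 0 60; 0 0 0 0 0 0 64; 0 0 0 0 0 0 64"

```text
t: 4.45
tcp_pos: [542.0, -222.7, 64.4]
eef_rot: [3.141, -0.001, 0.28]
ft_force: [0.0, 0.3, 5.9]
opening: 13.5
grip_force: 42.7
```

```bash
python3 -c "
from h import *
s=robot.read_state();print(s['tcp_pos'],s['eef_rot'],s['ft_force'],s['ft_torque'],s['opening'])"
```

```text
[ 542.01492739 -222.7242294    64.39564177] [ 3.14071288e+00 -8.97974825e-04  2.80022417e-01] [0.01598125 0.27780614 5.92357917] [-0.00144793  0.05724192  0.06626987] 13.483321965762455
```

move_arm:
  rows: "0 0 0 2 0 0 0; 0 0 0 4 0 0 0; 0 0 0 6 0 0 0; 0 0 0 8 0 0 0; 0 0 0 8 0 0 0"

```text
t: 5.08
tcp_pos: [541.7, -222.5, 71.9]
eef_rot: [3.141, -0.0, 0.279]
ft_force: [0.2, -0.8, -1.8]
opening: 13.4
grip_force: 41.9
```

move_arm:
  rows: "0 0 0 15 0 0 0; 0 0 0 30 0 0 0; 0 0 0 45 0 0 0; 0 0 0 60 0 0 0; 0 0 35 62 0 0 0; 0 0 75 62 0 0 0; 0 0 115 62 0 0 0; 0 0 155 62 0 0 0; 0 0 195 62 0 0 0; 0 0 212 62 0 0 0"

```text
t: 6.32
tcp_pos: [541.6, -8.9, 134.4]
eef_rot: [3.142, -0.0, 0.281]
ft_force: [-0.1, -0.5, -0.1]
opening: 13.5
grip_force: 41.8
```

move_arm:
  rows: "0 0 0 -20 0 0 0; 0 0 0 -40 0 0 0; 0 0 0 -60 0 0 0; 0 0 0 -80 0 0 0; 0 0 0 -90 0 0 0; 0 0 0 -94 0 0 0; 0 0 0 -96 0 0 0; 0 0 0 -96 0 0 0; 0 0 0 -96 0 0 0"

```text
t: 7.45
tcp_pos: [541.8, -10.5, 38.2]
eef_rot: [3.141, -0.001, 0.279]
ft_force: [0.2, 0.0, -1.2]
opening: 13.2
grip_force: 41.8
```

```bash
python3 - <<'E'
from h import *
t=get_image("top");s=get_image("side")
cv2.imwrite("pics/top2.png",t);cv2.imwrite("pics/side2.png",s)
st=robot.read_state();p=st["tcp_pos"];print(p,st["ft_force"],proj("side",p))
cv2.imwrite("pics/c4.png",crop(s,200,100,150,120,5))
E
```

```text
[541.73673378 -10.49592967  38.08644928] [ 1.54041564 -0.82208782 -0.07604923] [[280.79794851 225.97226569]]
```

View pics/c4.png

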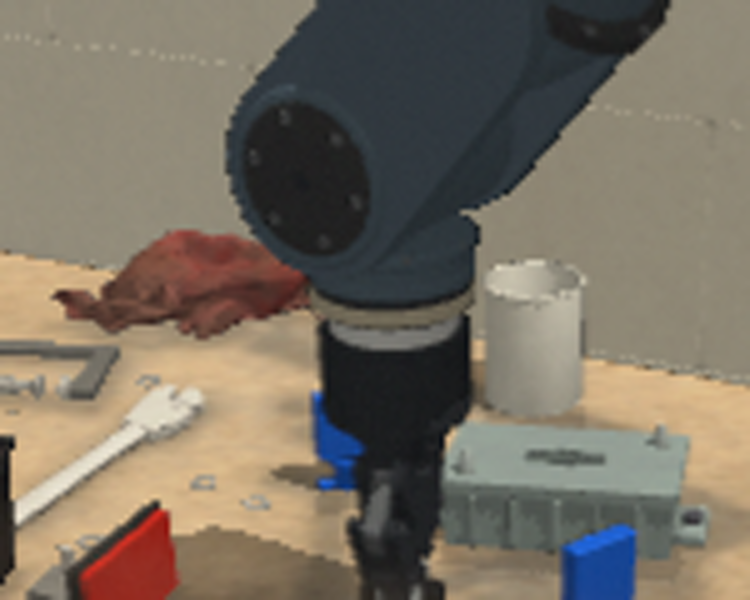

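The housing slot is empty and the plug is held over free bench. I'll lower it until it touches.

move_arm:
  rows: "0 0 0 -1 0 0 0; 0 0 0 -2 0 0 0; 0 0 0 -3 0 0 0; 0 0 0 -3 0 0 0"

```text
t: 8.05
tcp_pos: [541.8, -10.5, 35.4]
eef_rot: [3.142, -0.0, 0.279]
ft_force: [-1.8, 1.8, 9.4]
opening: 13.4
grip_force: 43.4
```

move_arm:
  rows: "0.4 0 0 0 0 0 0; 0.4 0 0 0 0 0 0; 0.4 0 0 0 0 0 0; 0.4 0 0 0 0 0 0; 0.4 0 0 20 0 0 0; 0.4 0 0 50 0 0 0; 0.5 0 0 90 0 0 0; 0.65 0 0 125 0 0 0"

```text
t: 9.05
tcp_pos: [541.6, -10.5, 161.1]
eef_rot: [3.141, -0.0, 0.279]
ft_force: [0.5, 0.2, 0.5]
opening: 55.2
grip_force: 0.0
```

move_arm:
  rows: "0.65 -10 40 0 0 0 -3; 0.65 -20 80 0 0 0 -6; 0.65 -30 120 0 0 0 -8; 0.65 -42 160 0 0 0 -10; 0.65 -52 182.5 0 0 0 -10.8; 0.65 -52 182.5 -25 0 0 -10.8; 0.65 -52 182.5 -45 0 0 -10.8; 0.65 -52 182.5 -45 0 0 -10.8; 0.65 -52 182.5 -45 0 0 -10.8"

```text
t: 10.18
tcp_pos: [490.0, 172.0, 115.5]
eef_rot: [-3.141, -0.001, 0.09]
ft_force: [0.5, -1.5, 0.0]
opening: 55.4
grip_force: 0.0
```

```bash
python3 - <<'E'
from h import *
t=get_image("top");s=get_image("side")
cv2.imwrite("pics/top3.png",t);cv2.imwrite("pics/side3.png",s)
st=robot.read_state();p=st["tcp_pos"];print(p,st["ft_force"],proj("side",p),proj("top",p))
cv2.imwrite("pics/c5.png",np.hstack([crop(t,250,150,80,110,5),crop(s,210,190,80,110,5)]))
E
```

```text
[490.05627709 172.05144134 115.65542632] [-0.15493914 -0.87696224  0.8877526 ] [[261.0673021  240.34014895]] [[213.17612368 229.16733869]]
```

View pics/c5.png

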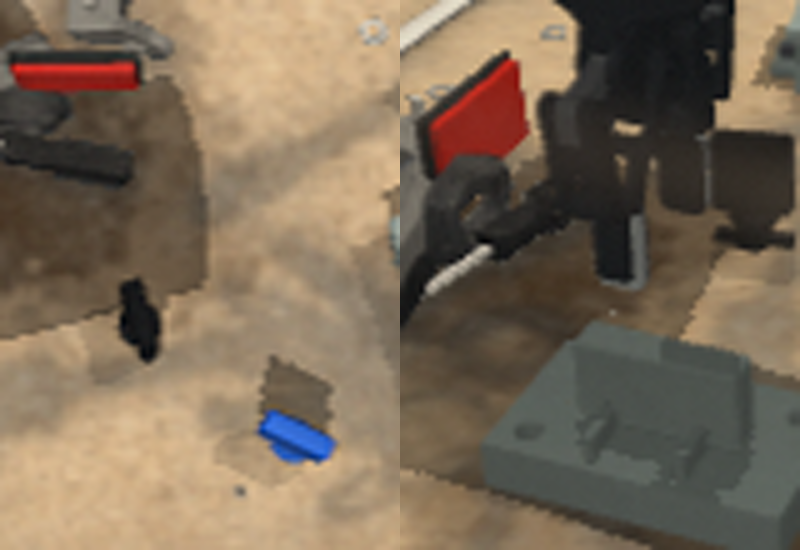

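The plug stands upright on free bench at top (278,214), and the gripper is lined up over the rib. I'll grip it next.

move_arm:
  rows: "0.65 0 0 -25 0 0 0; 0.65 0 0 -50 0 0 0; 0.65 0 0 -70 0 0 0; 0.65 0 0 -82 0 0 0; 0.65 0 0 -82 0 0 0; 0 0 0 -82 0 0 0; 0 0 0 -82 0 0 0; 0 0 0 -82 0 0 0; 0 0 0 -82 0 0 0; 0 0 0 -82 0 0 0"
  newtons: 100

```text
t: 11.52
tcp_pos: [490.1, 172.0, 33.7]
eef_rot: [-3.141, -0.001, 0.09]
ft_force: [-0.5, -0.6, 6.9]
opening: 18.6
grip_force: 98.3
```

move_arm:
  rows: "0 0 0 5 0 0 0; 0 0 0 15 0 0 0; 0 0 0 30 0 0 0; 0 0 0 50 0 0 0; 0 0 0 80 0 0 0; 0 0 0 110 0 0 0; 0 0 0 110 0 0 0; 0 0 0 110 0 0 0"

```text
t: 12.52
tcp_pos: [489.1, 171.9, 142.2]
eef_rot: [3.141, 0.001, 0.09]
ft_force: [-0.8, -0.6, -3.5]
opening: 18.8
grip_force: 98.1
```

```bash
python3 - <<'E'
from h import *
t=get_image("top");s=get_image("side")
cv2.imwrite("pics/top4.png",t);cv2.imwrite("pics/side4.png",s)
st=robot.read_state();p=st["tcp_pos"];print(p,st["ft_force"],st["ft_torque"],proj("side",p),proj("top",p))
from fit import *
print(fit("top",cv2.imread("pics/top2.png"),[541.5,-222,.277],HOUS,FEET+[box(-30,30,-30,30,45,46)]),fit("top",t,[541.5,-222,.277],HOUS,FEET),fit("side",s,[541.5,-222,.277],HOUS,FEET+[box(-60,-30,-150,-42,0,0)]))
cv2.imwrite("pics/c6.png",np.hstack([crop(t,317,173,66,76,6),crop(s,200,170,66,76,6)]))
E
```

```text
[488.92637639 171.83090955 141.70734477] [ 0.05324647 -0.16995019 -3.97847624] [-0.0549801  -0.02805155  0.01263759] [[260.918842   230.06287972]] [[211.90860759 228.69944651]]
(array([ 5.42519085e+02, -2.23718460e+02,  2.73629904e-01]), np.float64(104.35447193933535), np.float64(0.004048582995951417), np.float64(0.1266603654694392)) (array([ 5.42519085e+02, -2.23718460e+02,  2.73629904e-01]), np.float64(104.80596306282355), np.float64(0.0036363636363636364), np.float64(0.12719727400693515)) (array([ 5.45926195e+02, -2.22662540e+02,  2.47973152e-01]), np.float64(387.53970139793313), np.float64(-0.0022935779816513763), np.float64(0.12105263157894737))
```

View pics/c6.png

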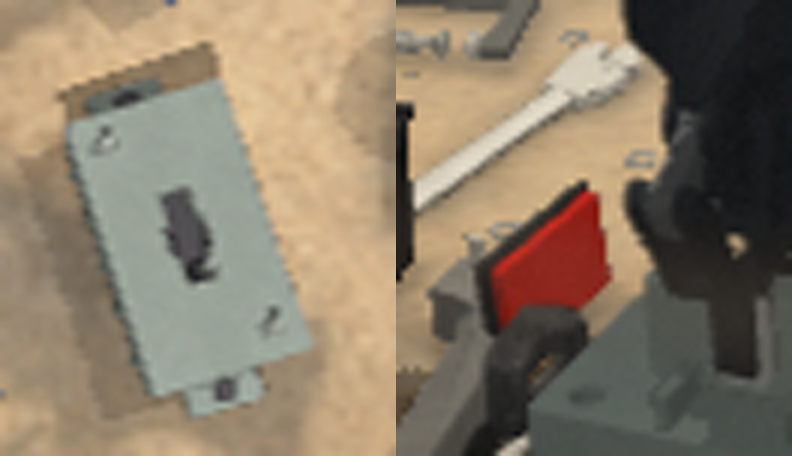

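The cover is held: about 4 N of weight, rib between the fingers. The housing is now unobstructed, with the slot running from crop (175,188) to (207,282) and the face corners visible. I'll cross-check its pose from these points.

```bash
python3 - <<'E'
from h import *
f=lambda u,v,z: unproj("top",(317+(u+.5)/6-.5,173+(v+.5)/6-.5),z)
for nm,a,b,z in(("slot",(175,188),(207,282),45),("redge",(220,80),(312,345),45),("top",(67,126),(220,80),45),("dow",(102,143),(269,325),57)):
    P,Q=f(*a,z),f(*b,z);d=P-Q;print(nm,P,Q,(P+Q)/2,np.hypot(*d),np.degrees(np.arctan2(d[1],d[0])))
# subpixel refit, housing parting-face only via side silhouettes combined estimate
from fit import *
for n,k in(("top",4),("side",1)):
    print(fit(n,cv2.imread(f"pics/{n}{k}.png"),[541.5,-222,.277],HOUS,FEET if n=="top" else FEET+PLUG)[0])
# predicted positions for candidate
for c in([541.5,-222,.28],[542.5,-223.5,.28]):
    print(c,((proj("top",obj(*c,[[56,26,57],[-56,-26,57],[72,42,45],[72,-42,45],[-72,-42,45],[24,0,45],[-24,0,45]]))-[317,173]+.5)*6-.5).round())
E
```

```text
slot [ 565.80792383 -217.16080175] [ 517.93653107 -231.23990709] [ 541.87222745 -224.20035442] 49.89881213254213 16.38875153829932
redge [ 620.6881212  -242.32004145] [ 485.31989951 -282.45224204] [ 553.00401035 -262.38614175] 141.19188705354742 16.513348324500367
top [ 598.4120058  -163.85556991] [ 620.6881212  -242.32004145] [ 609.5500635  -203.08780568] 81.56530274372408 105.84927944039845
dow [ 587.37147523 -179.4364447 ] [ 494.61182867 -258.82092853] [ 540.99165195 -219.12868661] 122.09114752264782 40.557189030364334
[ 5.42519085e+02 -2.23718460e+02  2.73629904e-01]
[ 5.45827523e+02 -2.23044807e+02  2.82104705e-01]
[541.5, -222, 0.28] [[106. 141.]
 [276. 324.]
 [ 63. 125.]
 [220.  77.]
 [312. 348.]
 [172. 191.]
 [202. 281.]]
[542.5, -223.5, 0.28] [[109. 139.]
 [279. 322.]
 [ 66. 123.]
 [223.  75.]
 [315. 346.]
 [174. 188.]
 [205. 279.]]
```

move_arm:
  rows: "0 3 -20 5 0 0 1; 0 8 -60 5 0 0 2; 0 13 -100 5 0 0 3; 0 19 -140 5 0 0 4; 0 24 -180 5 0 0 5; 0 30 -220 5 0 0 6; 0 35 -260 5 0 0 7.5; 0 41 -300 5 0 0 9; 0 46 -340 5 0 0 10; 0 51 -375 5 0 0 10.9"

```text
t: 13.88
tcp_pos: [540.2, -204.3, 146.6]
eef_rot: [-3.14, 0.001, 0.281]
ft_force: [0.6, 0.1, -4.3]
opening: 18.9
grip_force: 98.2
```

move_arm:
  rows: "0 1.8 -19.7 0 0 0 0; 0 1.8 -19.7 -20 0 0 0; 0 1.8 -19.7 -35 0 0 0; 0 1.8 -19.7 -44 0 0 0; 0 1.8 -19.7 -44 0 0 0; 0 1.8 -19.7 -44 0 0 0"

```text
t: 14.62
tcp_pos: [542.7, -222.6, 104.3]
eef_rot: [3.141, -0.001, 0.281]
ft_force: [0.3, 0.7, -2.6]
opening: 18.5
grip_force: 98.3
```

```bash
python3 - <<'E'
from h import *
t=get_image("top");s=get_image("side")
cv2.imwrite("pics/side5.png",s)
st=robot.read_state();print(st["tcp_pos"],st["eef_rot"],st["ft_force"],st["ft_torque"])
cv2.imwrite("pics/c7.png",np.hstack([crop(s,260,130,100,100,6)]))
E
```

```text
[ 542.72259263 -222.75497315  104.42480447] [ 3.14086765e+00 -7.80769784e-04  2.80873177e-01] [-0.31180647  0.68793811 -3.3667451 ] [-0.02185709 -0.01976631 -0.04586569]
```

View pics/c7.png

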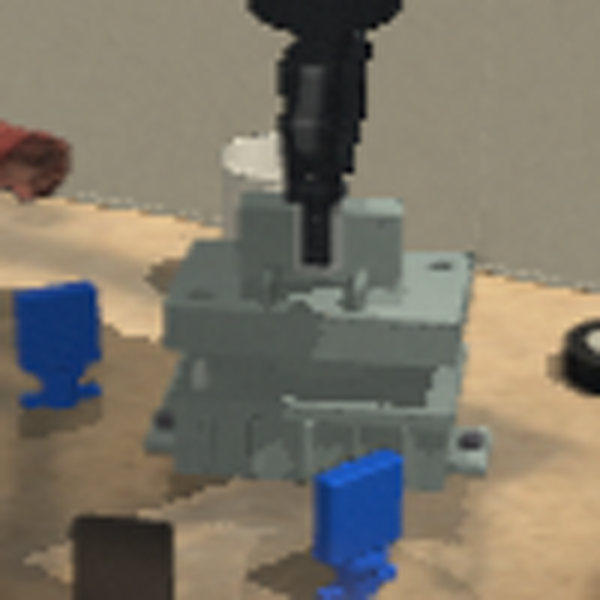

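The cover hangs level and parallel over the housing, rib centre at crop 321 against pads at 318. I'll lower it gently onto the dowels, watching the force.

move_arm:
  rows: "0 0 0 -4 0 0 0; 0 0 0 -8 0 0 0; 0 0 0 -11 0 0 0; 0 0 0 -13 0 0 0; 0 0 0 -15 0 0 0; 0 0 0 -15 0 0 0"

```text
t: 15.48
tcp_pos: [542.4, -222.7, 88.7]
eef_rot: [-3.141, 0.0, 0.281]
ft_force: [-0.4, 0.4, -3.7]
opening: 18.4
grip_force: 98.4
```

```bash
python3 -c "
from h import *
s=robot.read_state();print(s['tcp_pos'],s['eef_rot'],s['ft_force'],s['ft_torque'],s['opening'])"
```

```text
[ 542.358184   -222.68257112   88.67120345] [-3.14147328e+00  9.97611937e-05  2.80743370e-01] [-0.42924993  0.40614724 -3.74763128] [-0.06279277 -0.02958809 -0.01557176] 18.4038397242572
```

No contact force, and the noses are in the holes. I'll continue down.

move_arm:
  rows: "0 0 0 -1.5 0 0 0; 0 0 0 -3 0 0 0; 0 0 0 -4.5 0 0 0; 0 0 0 -6 0 0 0; 0 0 0 -6 0 0 0; 0 0 0 -7 0 0 0; 0 0 0 -8 0 0 0; 0 0 0 -8 0 0 0; 0 0 0 -8 0 0 0"

```text
t: 16.6
tcp_pos: [542.4, -222.7, 80.8]
eef_rot: [-3.142, 0.0, 0.281]
ft_force: [0.3, -0.2, -3.8]
opening: 19.1
grip_force: 98.4
```

move_arm:
  rows: "0 0 0 -0.5 0 0 0; 0 0 0 -1 0 0 0; 0 0 0 -1.5 0 0 0; 0 0 0 -2 0 0 0; 0 0 0 -2 0 0 0; 0 0 0 -2 0 0 0"

```text
t: 17.35
tcp_pos: [542.4, -222.7, 78.8]
eef_rot: [3.142, -0.0, 0.281]
ft_force: [0.3, 0.6, -2.6]
opening: 19.0
grip_force: 98.7
```

move_arm:
  rows: "0 0 0 -0.3 0 0 0; 0 0 0 -0.6 0 0 0; 0 0 0 -0.6 0 0 0; 0 0 0 -0.6 0 0 0"

```text
t: 17.85
tcp_pos: [542.4, -222.8, 78.8]
eef_rot: [3.141, -0.0, 0.281]
ft_force: [-4.3, 0.7, 4.2]
opening: 18.5
grip_force: 99.6
```

move_arm:
  rows: "0 0 0 -0.3 0 0 0; 0 0 0 -0.6 0 0 0; 0 0 0 -0.6 0 0 0; 0 0 0 -0.6 0 0 0; 0 0 0 -0.6 0 0 0"

```text
t: 18.48
tcp_pos: [542.4, -222.7, 78.7]
eef_rot: [3.141, -0.0, 0.281]
ft_force: [-6.7, 1.0, 12.3]
opening: 18.7
grip_force: 100.6
```

```bash
python3 -c "
from h import *
get_image('side')
for i in range(3):
  s=robot.read_state();print(s['tcp_pos'],s['ft_force'],s['ft_torque']);get_image('side')"
```

```text
[ 542.39013388 -222.75080657   78.72955552] [-7.04262691  2.25668222 12.01204084] [0.40243835 0.99276277 0.01615702]
[ 542.38670974 -222.75366837   78.72791598] [-6.42782944  1.60792846 11.85227237] [0.44830165 0.98652903 0.03848343]
[ 542.37066927 -222.74496144   78.71527495] [-7.32532182  2.07013037 11.94677317] [ 0.45484641  0.98860802 -0.01700633]
```

move_arm:
  rows: "0 -0.3 0.1 -0.1 0 0 0; 0 -0.5 0.1 -0.2 0 0 0; 0 -0.5 0.1 -0.2 0 0 0; 0 -0.5 0.1 -0.2 0 0 0"

```text
t: 19.18
tcp_pos: [542.4, -222.8, 78.8]
eef_rot: [3.141, -0.001, 0.281]
ft_force: [-4.3, 1.4, 12.1]
opening: 18.8
grip_force: 100.6
```

```bash
python3 -c "
from h import *
for i in range(4):
  cv2.imwrite('pics/side6.png',get_image('side'))
  s=robot.read_state();print(s['tcp_pos'],s['ft_force'],s['ft_torque'])
t=get_image('top');cv2.imwrite('pics/c8.png',np.hstack([crop(cv2.imread('pics/side6.png'),260,130,100,100,4),crop(t,260,150,100,100,4)]))"
```

```text
[ 542.4501932  -222.78670962   78.76555596] [-3.67896735  2.2972934  11.83770583] [0.48710757 0.66730659 0.03532428]
[ 542.40963557 -222.76246993   78.72659714] [-3.3552395   1.63951861 11.48725193] [ 0.53508218  0.69310944 -0.0050626 ]
[ 542.41312998 -222.76636283   78.71983984] [-4.06919885  1.46798048 11.51903298] [ 0.57098513  0.63247449 -0.02119529]
[ 542.41322134 -222.77523074   78.7421805 ] [-4.10563777  2.21900184 12.34018482] [0.58664528 0.64761557 0.00635303]
```

View pics/c8.png

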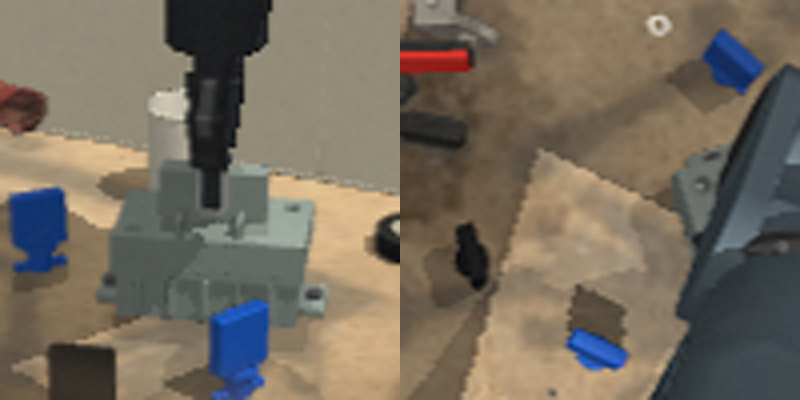

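The cover is seated flush on the housing and the plug is still standing apart. I'll trim the push up to 15 N.

move_arm:
  rows: "0 -0.3 0.1 -0.2 0 0 0; 0 -0.4 0.1 -0.35 0 0 0; 0 -0.4 0.1 -0.35 0 0 0; 0 -0.4 0.1 -0.35 0 0 0; 0 -0.4 0.1 -0.35 0 0 0"

```text
t: 20.05
tcp_pos: [542.4, -222.8, 78.7]
eef_rot: [3.14, -0.002, 0.281]
ft_force: [-2.7, 2.5, 13.5]
opening: 18.6
grip_force: 100.9
```

```bash
python3 -c "
from h import *
for i in range(4):
  get_image('side'); s=robot.read_state();print(s['tcp_pos'],s['ft_force'])"
```

```text
[ 542.44900274 -222.78180996   78.75172281] [-2.97992807  2.48134053 13.88992917]
[ 542.42949892 -222.79083749   78.74209602] [-2.61523366  2.2576728  13.26392988]
[ 542.4512779  -222.76519575   78.74408389] [-3.07457928  2.10248813 13.53201099]
[ 542.43870897 -222.75981123   78.72150841] [-3.32262562  1.13079326 14.40709988]
```

move_arm:
  rows: "0 -0.1 0.1 -0.15 0 0 0; 0 -0.1 0.1 -0.15 0 0 0; 0 -0.1 0.1 -0.15 0 0 0; 0 -0.1 0.1 -0.15 0 0 0"

```text
t: 20.75
tcp_pos: [542.4, -222.8, 78.7]
eef_rot: [3.14, -0.002, 0.281]
ft_force: [-3.2, 2.4, 15.1]
opening: 18.9
grip_force: 101.1
```

```bash
python3 -c "
from h import *
from station import sign_off
f=[]
for i in range(6):
  get_image('side'); f.append(robot.read_state()['ft_force'])
m=np.mean(f,0);print(m)
if 13.8<m[2]<16.5: print(sign_off())"
```

```text
[-2.59402412  1.72363191 14.71056506]
the job is handed in; nothing more can be done
None
```

I handed the job in at about 21 s: the plug stands on the bench clear of both halves, and the cover sits flush on the dowels, still held with a push of about 14.7 N; I never moved the tape roll, tin or cup.

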